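# Free the handlamp from its bayonet charging stand

## Task

Take the red and black handlamp off its charging stand and stand it upright in the middle of the round cork mat, setting it down gently, not dropping it. It is locked on by a bayonet fitting inside its skirt: turn it anticlockwise (seen from above) until the hidden lugs find the slots, feeling for it with light upward pulls, then lift it straight off. Let go of it at the end, never tip it over, and leave the spray can, hammer, tape measure and parts bin where they are.

Things in the scene. Friction and masses are not known exactly. Their poses are not given: they have to be found in the camera images.
- lamp: Loose lantern-type handlamp, 0.39 to 0.77 kg, 176 mm tall: black skirt 96 mm across and 46 mm high at the foot, white lens between two red rims (upper one's top at 126 mm), black arch handle on top. Origin at the centre of its underside, z up, x along the handle bar. Starts locked on the stand; turns easily about z when not pressed or pulled hard. No stop limits the turn.
- lamp_grip (a point): Middle of the handle bar, on the lamp's axis, 166 mm above its underside; axes as lamp. The bar is level along x, 92 mm long, 24 mm wide (y), 20 mm high, with flat sides; 30 mm of free space below it, two end posts with 68 mm between them.
- lamp_lugs (a point): Point on the lamp's axis, 9 mm above its underside, between its two lugs (18 mm wide, 8 mm high, at +x and -x inside the 84 mm wide open skirt). They start under the stand's flange with 3 mm vertical play. They meet the slots after an anticlockwise turn, seen from above, of 0.45 to 1.3 rad (26 to 75 degrees), different each time and not visible; fit about 0.1 rad either side.
- stand_hub (a point): Top centre of the stand's fixed steel hub inside the lamp's skirt, 45 mm above the bench, with a two-slot flange 78 mm wide. At a wrong angle, before or beyond the slots, an upward pull stops hard after 3 mm; at the right one the lamp rises freely: lugs above the flange after 19 mm, skirt clear of the hub after 33 mm.
- stand: Fixed black charging stand: disc 124 mm across, 12 mm high, on which the lamp's underside rests; small connector block (22 mm high, reaching 89 mm from the centre) at its +x side, whose bearing tells nothing about the slots. Origin at the centre of its underside on the bench, z up.
- pad: Fixed round cork mat on the bench, 140 mm across, 6 mm thick. Origin at the centre of its underside; its top is 6 mm higher.
- spray_can: Blue spray can standing on the bench, 54 mm across, 130 mm tall, origin at the centre of its underside. Bystander.
- hammer: Hammer lying on the bench, about 250 mm long, along its x. Bystander.
- tape: Yellow tape measure, 70 x 36 x 62 mm high, origin at the centre of its underside. Bystander.
- bin: Red open parts bin, 150 x 100 x 60 mm high, origin at the centre of its underside. Bystander.
Not all that is in view belongs to the job. Of the things that look like the lamp, the larger one is meant. Several things have the shape of the pad; the one meant has the colours described above.

How it is judged:
On the way:
1. the lamp is off the stand: lifted clear above the hub, upright, held (z of lamp in the frame of stand above 0.05 m and angle between lamp's own z axis and vertical below 0.35 rad and contact force between the fingers and lamp above 1 N), for 0.2 s.
At the end, for the whole second after the job is handed in: The lamp stands upright (within 0.06 rad) and at rest on the cork mat, its centre within 20 mm of the mat's, released (horizontal distance between lamp and pad below 0.02 m and z of lamp in the frame of pad below 0.01 m and angle between lamp's own z axis and vertical below 0.06 rad and linear speed of lamp below 0.02 m/s and contact force between lamp and pad above 2 N and contact force between the fingers and lamp below 0.1 N); the robot touches nothing.
It fails at once if the lamp was tipped over (more than 0.6 rad) (angle between lamp's own z axis and vertical above 0.6 rad).
It fails at once if the lamp was dropped (moving down faster than a 5 mm fall while not held) (linear speed of lamp above 0.3 m/s and contact force between the fingers and lamp below 0.05 N).
It fails at once if the lamp was banged or pressed down on the mat with more than 60 N (contact force between lamp and pad above 60 N).
It fails at once if the spray can, hammer, tape measure or parts bin was shifted more than 30 mm or knocked over (distance of any of spray_can, hammer, tape, bin from where it was at the start of the episode above 0.03 m or angle between any of spray_can, tape, bin's own z axis and vertical above 0.3 rad).
It also fails if it takes over 51 s, if anything falls off the work surface, if the arm or the gripper's body presses on something with over 40 N, if the wrist force passes 120 N, or if a joint passes its speed limit or range.

## Robot

A 6-joint arm with a two-finger parallel gripper is mounted at the origin on the work surface. World frame = base frame: x ahead of the robot, y to its left, z up, the work surface at z = 0. Lengths are in m, angles in rad, forces in N, time in s.
With the tool pointing down it reaches from about 0.35 to 0.725 m from the base axis. Payload 6 kg.
Tool frame: the origin (TCP) lies between the finger pads; the fingertips stand 25 mm ahead of it and the grasp point (between the pads) lies 6 mm ahead of it; z points along the fingers, y is the line along which they close (so a half turn about z gives the same grasp; the last joint's range is limited). The gripper opens to 85 mm and grips with 20 to 120 N. Pads are 22 mm wide; open, the fingers measure 114 mm over their backs; the gripper's body (76 mm by 85 mm) begins 54 mm behind the grasp point. The pads swing forward as they close: fully open they stand 13 mm farther back than shut.
Start: joints at [-0.975, 0.04, 0.085, 0, -1.615, -0.334], TCP at [0.155, -0.58, 0.256] pointing down, gripper open.
Joint ranges: [-2.56, 2.56], [-1.29, 2.01], [-1.08, 1.49], [-3.29, 1.98], [-2.81, -0.18], [-2.99, 2.99]. Speed limits (rad/s): [2.57, 2.57, 3.01, 3.14, 3.14, 3.14].

## Interface

Orientations are given as a unit quaternion [x, y, z, w].
In Python, from plant import r gives the robot as it stands.
- The arm moves only by the tool move_arm, never from a script. Its argument "deltas" is a list of rows, each a list of 7 numbers: the shift along the tool's x, y, z in mm, then the turn, a rotation vector about the tool's x, y, z in rad, then the finger opening in mm, from 0 to 85.4. A call has 1 to 10 rows; each row is the pose to reach, as a shift and turn from the pose commanded when the call began, along the tool's axes at that moment; what a row does not reach only later rows make up. A row lasts 1/8 s, in which the tool goes at most 62.5 mm and 10.7 degrees, less where a joint would pass 70% of its speed; a pose out of reach is approached as far as the arm can. A call with a gripper value outside its range is refused whole. The fingers move at their own pace and stop on an object; the grip force is fixed at half the most. Time passes only in rows, so rows that repeat a pose let the fingers close. It gives the time, the measured TCP pose, the force and the opening at its end, in the units of the state.
- r.read_state(): the state, without advancing time (a new reading comes with each control period).
- r.get_image(name): name is "scene" or "top"; returns a dict with "image" (420x560x3 uint8, blue, green, red), "range_z" (420x560 float32, m along the optical axis (not along the pixel's ray), 0 where there is no reading), "fx", "fy", "cx", "cy" (pixels), "rvec" (rotation vector, rad) and "tvec" (3), from world to camera coordinates, as OpenCV has them. Camera axes: x right, y down, z forward; pixel columns grow to the right and rows downward; lengths in m; the calibration is good to about 2 mm. A picture is of the moment at which its call begins.
- r.sign_off(): hands the job in, once; it reports no verdict.
Trained networks look in a picture, given as the dict that the camera call returned (one of the last four; its "shot" number tells which), for a name from the list of things; names that differ only in an ending like _2 or _b are one class to them, and where a whole thing is asked for, a point or a joint stands for the part that bears it (a point fixed in the world has none). Each returns a list of dicts, best first, with "conf" (0 to 1); they miss things now and then, are a little off and sometimes report something else, mostly with a low value. They report only what shows in the picture. A call takes as long as a camera call. They do not tell look-alikes from the thing itself.
- r.outline_of(picture, name): "mask" (420x560 bool, what is visible of it) and "box" ([left, top, width, height] as shares, 0 to 1, of the picture: columns of its width, rows of its height, round what is visible of it).
- r.mark_of(picture, name): "location" ([column, row] as shares, 0 to 1, of the picture: columns of its width, rows of its height: a listed point, or the origin of a listed thing).
The state is a dict: "clock": time; "qpos": joint angles; "joint_velocities": joint speeds; "tau": joint torques, N m; "position": TCP position; "tool_rot": TCP orientation; "wrist_force": force on the tool from outside, world axes, zero at the start; "moment": the same for the moment, N m; "width": opening from 0.0 (shut) to 1.0 (fully open).
Only numpy, scipy, OpenCV 4.12 (cv2) and the standard library are available. Lean on these libraries where they do the work, as an engineer would, in place of code of your own. Each camera call takes 0.05 s, during which the arm holds its last target. There are 200 camera calls.

## Working session

There is one attempt and no reset: what is moved stays moved. The work goes in short steps, Python scripts to look and compute and a tool call to move; the robot and the scene stay as the last step left them, time stands still between calls to the robot, and variables do not carry over. Pictures are saved under pics/ and viewed, on a budget of 10 in all, crops included, one or two more only if the job needs it, and the job is handed in when it is done.

Besides the shell and the picture viewer there is one more tool, called after "Request:" by a JSON object that holds its "name" and its "arguments", one argument or row to a line. move_arm: Moves the arm, as the interface text tells. Its arguments: {"type":"object","properties":{"deltas":{"type":"array","items":{"type":"array","items":{"type":"number"}}}},"required":["deltas"]}

```bash
mkdir -p pics
cat > h.py <<'E'
import numpy as np, cv2
from plant import r
def cam(d):
    R=cv2.Rodrigues(np.array(d["rvec"],float))[0]; return R,np.array(d["tvec"],float).ravel()
def ray_z(d,u,v,z):
    R,t=cam(d); c=-R.T@t; q=R.T@np.array([(u-d["cx"])/d["fx"],(v-d["cy"])/d["fy"],1]); return c+q*(z-c[2])/q[2]
def cloud(d,m):
    R,t=cam(d); v,u=np.nonzero(m&(d["range_z"]>0)); z=d["range_z"][v,u]
    return (np.c_[(u-d["cx"])/d["fx"]*z,(v-d["cy"])/d["fy"]*z,z]-t)@R
E
python3 - <<'E'
from h import *
ims=[]
for n in("scene","top"):
    d=r.get_image(n); ims.append(d["image"]); cv2.imwrite(f"pics/{n}0.png",d["image"])
    for o in("lamp","lamp_grip","stand","pad","spray_can","hammer","tape","bin"):
        for k in r.mark_of(d,o)[:4]:
            u,v=k["location"]; u*=560; v*=420
            print(n,o,round(k["conf"],2),int(u),int(v),ray_z(d,u,v,{"lamp":.012,"lamp_grip":.178}.get(o,0)).round(3))
print(r.read_state())
E
```

```text
scene lamp 0.84 325 221 [0.498 0.172 0.012]
scene lamp 0.8 314 197 [0.374 0.169 0.012]
scene lamp_grip 0.79 319 168 [0.445 0.157 0.178]
scene lamp_grip 0.78 333 176 [0.495 0.185 0.178]
scene stand 0.95 326 226 [0.507 0.172 0.   ]
scene stand 0.55 127 239 [ 0.454 -0.426 -0.   ]
scene pad 0.73 225 259 [ 0.589 -0.147  0.   ]
scene pad 0.7 214 215 [ 0.39  -0.163  0.   ]
scene spray_can 0.74 279 296 [ 0.755 -0.023  0.   ]
scene hammer 0.96 126 239 [ 0.452 -0.429  0.   ]
scene hammer 0.75 258 206 [ 0.368 -0.017  0.   ]
scene hammer 0.67 328 223 [0.496 0.182 0.   ]
scene tape 0.67 258 207 [ 0.375 -0.018  0.   ]
scene bin 0.76 401 216 [0.507 0.422 0.   ]
top lamp 0.92 225 288 [0.351 0.173 0.012]
top lamp 0.65 224 242 [0.49  0.178 0.012]
top lamp 0.56 284 282 [ 0.368 -0.006  0.012]
top lamp_grip 0.97 218 232 [0.495 0.174 0.178]
top lamp_grip 0.96 219 292 [0.331 0.171 0.178]
top pad 0.82 338 273 [ 0.391 -0.168  0.   ]
top pad 0.69 328 211 [ 0.586 -0.144  0.   ]
top pad 0.25 216 233 [0.52  0.202 0.   ]
top spray_can 0.88 288 162 [ 0.745 -0.022  0.   ]
top hammer 0.6 422 250 [ 0.459 -0.428  0.   ]
top hammer 0.44 327 214 [ 0.575 -0.143  0.   ]
top tape 0.71 286 281 [ 0.371 -0.01   0.   ]
top bin 0.86 144 240 [0.501 0.426 0.   ]
{'clock': 0.9, 'qpos': array([-9.75290026e-01,  4.02041834e-02,  8.48038283e-02,  9.73708004e-06,
       -1.61551967e+00, -3.33710116e-01]), 'joint_velocities': array([ 0.00026401, -0.00025991, -0.00099011, -0.00045955,  0.00171124,
        0.00058666]), 'tau': array([ 1.26670322e-03, -3.67925906e+01,  3.47442842e+01,  6.93283841e+00,
       -9.12658124e-04, -4.91298394e-06]), 'position': array([ 0.15530373, -0.57952823,  0.25626286]), 'tool_rot': array([-1.30524389e-01,  9.91445097e-01,  5.31154825e-05, -3.20619313e-05]), 'wrist_force': array([ 0.13469824, -0.06480253,  0.95742274]), 'moment': array([-0.05140181, -0.0065735 ,  0.00388043]), 'width': 0.9979889161552661}
```

View pics/scene0.png

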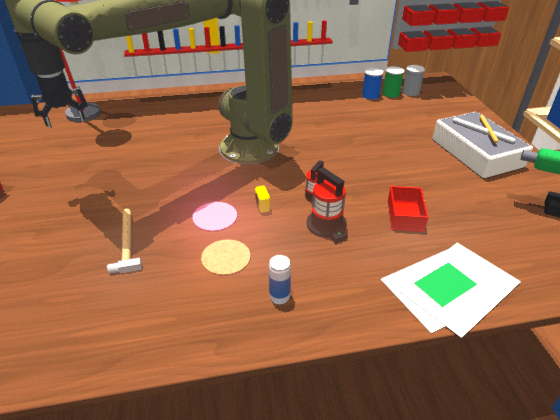

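View pics/top0.png

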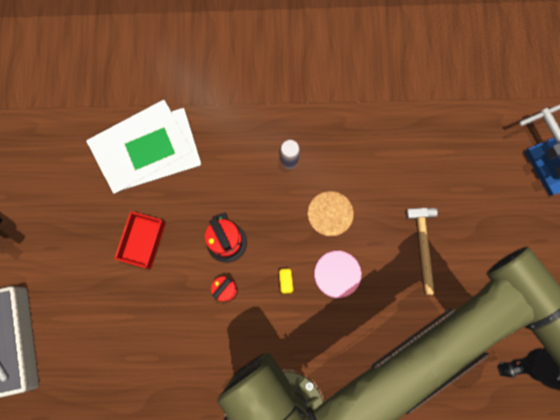

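Run:
```python
from h import *
for n in("scene","top"):
    d=r.get_image(n)
    P=cloud(d,np.ones((420,560),bool))
    q=P[np.hypot(P[:,0]-.495,P[:,1]-.175)<.08]
    b=q[(q[:,2]>.176)]; 
    if len(b)>5:
        (cx,cy),s,a=cv2.minAreaRect((b[:,:2]*1000).astype(np.float32)); bx=cv2.boxPoints(((cx,cy),s,a))
        dv=np.linalg.svd(b[:,:2]-b[:,:2].mean(0),full_matrices=False)[2][0]
        print(n,"bar",len(b),round(cx),round(cy),np.round(s),"mean",b.mean(0).round(3),"bearing",np.degrees(np.arctan2(dv[1],dv[0])).round(1),"zmax",q[:,2].max())
    rim=q[(q[:,2]>.128)&(q[:,2]<.145)]; 
    if len(rim)>5: print(" rim",cv2.minEnclosingCircle((rim[:,:2]*1000).astype(np.float32)))
    s=P[np.hypot(P[:,0]-.35,P[:,1]-.17)<.06]; print(" small top",s[:,2].max())
    hsv=cv2.cvtColor(d["image"],cv2.COLOR_BGR2HSV)
    for o in r.outline_of(d,"pad"):
        v,u=np.nonzero(o["mask"]); c=cv2.fitEllipse(max(cv2.findContours(o["mask"].astype(np.uint8),0,2)[0],key=len))[0]
        print(" pad",round(o["conf"],2),np.round(c),ray_z(d,*c,.006).round(4),"bgr",np.median(d["image"][v,u],0))
if 1:
    c=cv2.resize(d["image"][190:320,190:370],None,fx=4,fy=4,interpolation=cv2.INTER_CUBIC); cv2.imwrite("pics/crop1.png",c)
```

```text
scene bar 234 498 175 [92. 27.] mean [0.503 0.173 0.186] bearing 27.5 zmax 0.19183402387821913
 rim ((501.7206726074219, 173.97366333007812), 50.03142166137695)
 small top 0.12857432970153143
 pad 0.67 [226. 257.] [ 0.586  -0.1465  0.006 ] bgr [163. 239. 255.]
 pad 0.63 [214. 216.] [ 0.3973 -0.1642  0.006 ] bgr [248. 225. 255.]
 pad 0.15 [328. 202.] [0.3958 0.2075 0.006 ] bgr [ 43.  52. 126.]
top bar 296 494 172 [93. 24.] mean [0.493 0.172 0.188] bearing -152.6 zmax 0.19659727199946533
 rim ((494.5514831542969, 171.74697875976562), 48.220245361328125)
 small top 0.13388819836824076
 pad 0.97 [330. 213.] [ 0.5794 -0.1487  0.006 ] bgr [114. 182. 239.]
 pad 0.63 [337. 273.] [ 0.3933 -0.1645  0.006 ] bgr [235. 215. 251.]
```

View pics/crop1.png

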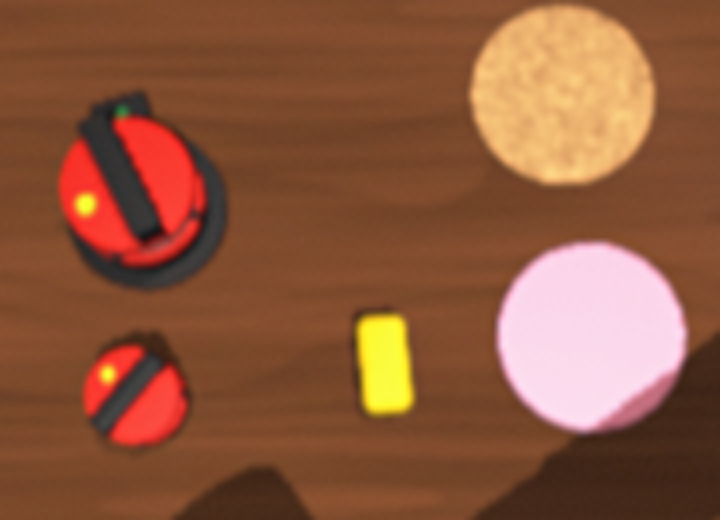

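The large red and black lamp on its stand is at top-image (222,238). The smaller lookalike at (224,289) is 0.13 m tall with no stand, so I reject it. Of the two discs, the cork-coloured one at (330,213) is the mat and the pink one at (338,274) is not. Moving in over the handle now.

Request:
{"name": "move_arm", "arguments": {
  "deltas": [
    [-25,16,0,0,0,-0.02,85],
    [-62,40,0,0,0,-0.04,85],
    [-105,69,0,0,0,-0.07,85],
    [-148,97,0,0,0,-0.1,85],
    [-192,126,0,0,0,-0.13,85],
    [-236,155,0,0,0,-0.16,85],
    [-280,183,0,0,0,-0.19,85],
    [-325,212,0,0,0,-0.218,85],
    [-355,235,0,0,0,-0.218,85],
    [-376,260,0,0,0,-0.218,85]
  ]
}}

```text
clock: 2.35
position: [0.452, -0.2297, 0.2561]
tool_rot: [-0.238, 0.971, 0.0, -0.0]
wrist_force: [0.1, -0.1, 0.1]
width: 0.997
```

Request:
{"name": "move_arm", "arguments": {
  "deltas": [
    [-5,48,0,0,0,0,85],
    [-10,96,0,0,0,0,85],
    [-14,144,0,0,0,0,85],
    [-19,192,0,0,0,0,85],
    [-24,240,0,0,0,0,85],
    [-29,285,0,0,0,0,85],
    [-34,325,0,0,0,0,85],
    [-34,325,0,0,0,0,85]
  ]
}}

```text
clock: 3.35
position: [0.3306, 0.0749, 0.2565]
tool_rot: [-0.24, 0.971, 0.001, 0.001]
wrist_force: [0.3, -0.9, 0.4]
width: 0.998
```

```bash
cat >> h.py <<'E'
from scipy.spatial.transform import Rotation
def togo(x,y,z,yb=None):
    s=r.read_state(); R=Rotation.from_quat(s["tool_rot"]).as_matrix()
    print("t",s["clock"],"pos",s["position"].round(4),"ybear",np.degrees(np.arctan2(R[1,1],R[0,1])).round(1),"tilt",np.degrees(np.arccos(-R[2,2])).round(2),"F",s["wrist_force"].round(1),"M",s["moment"].round(2),"w",round(float(s["width"]),3),"q6",s["qpos"][5].round(2))
    print("togo mm",(R.T@(np.array([x,y,z])-s["position"])*1000).round(1))
E
python3 - <<'E'
from h import *
togo(.497,.173,.184)
E
```

```text
t 3.35 pos [0.3306 0.0749 0.2565] ybear 117.8 tilt 0.09 F [ 0.3 -0.9  0.4] M [-0.01 -0.06  0.02] w 0.998 q6 -1.93
togo mm [-192.8    9.    72.8]
```

The second leg used the old tool axes, so it went off line, but it stayed clear at z 0.256. Correcting it now.

Request:
{"name": "move_arm", "arguments": {
  "deltas": [
    [-35,2,0,0,0,0,85],
    [-80,4,0,0,0,0,85],
    [-125,6,0,0,0,0,85],
    [-170,8,0,0,0,0,85],
    [-193,9,8,0,0,0,85],
    [-193,9,28,0,0,0,85],
    [-193,9,48,0,0,0,85],
    [-193,9,64,0,0,0,85],
    [-193,9,73,0,0,0,85],
    [-193,9,73,0,0,0,85]
  ]
}}

```text
clock: 4.6
position: [0.4981, 0.1698, 0.183]
tool_rot: [-0.238, 0.971, -0.0, -0.0]
wrist_force: [0.8, -0.2, 0.3]
width: 0.997
```

Run:
```python
from h import *
togo(.497,.173,.184)
d=r.get_image("top"); a=cv2.resize(d["image"][180:290,170:280],(400,400),interpolation=cv2.INTER_CUBIC)
d=r.get_image("scene"); b=cv2.resize(d["image"][140:250,270:380],(400,400),interpolation=cv2.INTER_CUBIC)
cv2.imwrite("pics/grasp.png",np.hstack([a,b]))
```

```text
t 4.6 pos [0.4981 0.1698 0.183 ] ybear 117.5 tilt 0.02 F [ 0.8 -0.2  0.3] M [-0.   -0.02 -0.01] w 0.997 q6 -1.8
togo mm [-0.5  3.4 -1. ]
```

View pics/grasp.png

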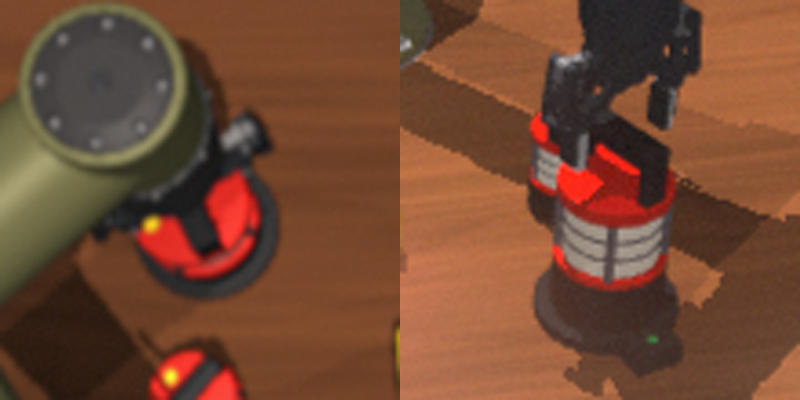

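The open fingers straddle the bar, with one pad on each side at right-panel (565,130) and (665,105) and the bar between them. Closing.

Request:
{"name": "move_arm", "arguments": {
  "deltas": [
    [0,2,-1,0,0,0,60],
    [0,2,-1,0,0,0,40],
    [0,2,-1,0,0,0,30],
    [0,2,-1,0,0,0,10],
    [0,2,-1,0,0,0,0],
    [0,2,-1,0,0,0,0],
    [0,2,-1,0,0,0,0]
  ]
}}

```text
clock: 5.58
position: [0.4975, 0.172, 0.1845]
tool_rot: [-0.238, 0.971, 0.0, 0.0]
wrist_force: [-0.9, 1.2, 0.4]
width: 0.265
```

Run:
```python
from h import *
togo(.497,.173,.184); print(r.read_state()["qpos"].round(2))
```

```text
t 5.575 pos [0.4975 0.172  0.1845] ybear 117.5 tilt 0.03 F [-0.9  1.2  0.4] M [0.69 0.29 0.02] w 0.265 q6 -1.81
togo mm [-0.   1.2  0.5]
[ 0.72 -0.15 -0.23 -0.   -1.49 -1.81]
```

Holding the bar. Turning anticlockwise 0.5 rad, then a light pull.

Request:
{"name": "move_arm", "arguments": {
  "deltas": [
    [0,0,0,0,0,-0.1,0],
    [0,0,0,0,0,-0.2,0],
    [0,0,0,0,0,-0.3,0],
    [0,0,0,0,0,-0.4,0],
    [0,0,0,0,0,-0.5,0],
    [0,0,0,0,0,-0.5,0],
    [0,0,-2,0,0,-0.5,0],
    [0,0,-4,0,0,-0.5,0],
    [0,0,-5,0,0,-0.5,0],
    [0,0,-5,0,0,-0.5,0]
  ]
}}

```text
clock: 6.82
position: [0.4967, 0.1716, 0.1873]
tool_rot: [-0.47, 0.882, 0.0, -0.002]
wrist_force: [0.4, -1.4, -13.0]
width: 0.271
```

Run:
```python
from h import *
togo(.497,.173,.184)
```

```text
t 6.825 pos [0.4967 0.1716 0.1873] ybear 146.1 tilt 0.2 F [  0.4  -1.4 -13. ] M [-0.21 -0.34 -0.05] w 0.271 q6 -1.31
togo mm [-1.4  0.6  3.3]
```

Blocked: it stopped at +2.8 mm with 13 N. Next probes are in 0.12 rad steps, easing down before each turn.

Request:
{"name": "move_arm", "arguments": {
  "deltas": [
    [0,0,3,0,0,0,0],
    [0,0,3,0,0,-0.06,0],
    [0,0,3,0,0,-0.12,0],
    [0,0,1,0,0,-0.12,0],
    [0,0,0,0,0,-0.12,0],
    [0,0,0,0,0,-0.12,0]
  ]
}}

```text
clock: 7.58
position: [0.4974, 0.172, 0.1877]
tool_rot: [-0.522, 0.853, 0.0, -0.001]
wrist_force: [5.7, 0.9, -17.6]
width: 0.273
```

Request:
{"name": "move_arm", "arguments": {
  "deltas": [
    [0,0,3,0,0,0,0],
    [0,0,3,0,0,-0.06,0],
    [0,0,3,0,0,-0.12,0],
    [0,0,1,0,0,-0.12,0],
    [0,0,0,0,0,-0.12,0],
    [0,0,0,0,0,-0.12,0]
  ]
}}

```text
clock: 8.32
position: [0.4976, 0.1719, 0.19]
tool_rot: [-0.573, 0.82, -0.0, 0.0]
wrist_force: [-0.6, -0.7, -5.2]
width: 0.269
```

Request:
{"name": "move_arm", "arguments": {
  "deltas": [
    [0,0,3,0,0,0,0],
    [0,0,3,0,0,-0.06,0],
    [0,0,3,0,0,-0.12,0],
    [0,0,1,0,0,-0.12,0],
    [0,0,0,0,0,-0.12,0],
    [0,0,0,0,0,-0.12,0]
  ]
}}

```text
clock: 9.07
position: [0.4975, 0.1718, 0.1894]
tool_rot: [-0.621, 0.784, 0.0, 0.0]
wrist_force: [0.9, -1.5, -5.0]
width: 0.273
```

Free at 0.74 and 0.86 rad: it rose the full 5 mm carrying only about 5 N of weight. Centring at 0.80 rad and lifting straight up.

Request:
{"name": "move_arm", "arguments": {
  "deltas": [
    [0,0,0,0,0,0.06,0],
    [0,0,0,0,0,0.06,0],
    [0,0,-2,0,0,0.06,0],
    [0,0,-5,0,0,0.06,0],
    [0,0,-8,0,0,0.06,0],
    [0,0,-8,0,0,0.06,0]
  ]
}}

```text
clock: 9.82
position: [0.4976, 0.1718, 0.1978]
tool_rot: [-0.597, 0.802, 0.0, 0.0]
wrist_force: [-0.5, -0.3, -4.1]
width: 0.271
```

Run:
```python
from h import *
togo(.497,.173,.184)
```

```text
t 9.825 pos [0.4976 0.1718 0.1978] ybear 163.3 tilt 0.04 F [-0.5 -0.3 -4.1] M [ 0.02  0.02 -0.03] w 0.271 q6 -1.01
togo mm [-0.9  0.9 13.8]
```

Request:
{"name": "move_arm", "arguments": {
  "deltas": [
    [0,0,-6,0,0,0,0],
    [0,0,-14,0,0,0,0],
    [0,0,-24,0,0,0,0],
    [0,0,-36,0,0,0,0],
    [0,0,-48,0,0,0,0],
    [0,0,-58,0,0,0,0],
    [0,0,-66,0,0,0,0],
    [0,0,-70,0,0,0,0],
    [0,0,-70,0,0,0,0],
    [0,0,-70,0,0,0,0]
  ]
}}

```text
clock: 11.08
position: [0.4973, 0.1717, 0.2668]
tool_rot: [-0.597, 0.802, 0.0, -0.0]
wrist_force: [0.0, 0.2, -5.4]
width: 0.271
```

Run:
```python
from h import *
togo(.582,-.148,.265)
d=r.get_image("scene"); cv2.imwrite("pics/lift.png",cv2.resize(d["image"][100:310,170:450],None,fx=2.5,fy=2.5))
for n in("top","scene"):
    d=r.get_image(n)
    hsv=cv2.cvtColor(d["image"],cv2.COLOR_BGR2HSV)
    P=cloud(d,np.ones((420,560),bool)).reshape(-1,3)
    print(n,[ray_z(d,*cv2.fitEllipse(max(cv2.findContours(o["mask"].astype(np.uint8),0,2)[0],key=len))[0],.006).round(4) for o in r.outline_of(d,"pad")[:2]])
```

```text
t 11.075 pos [0.4973 0.1717 0.2668] ybear 163.3 tilt 0.05 F [ 0.   0.2 -5.4] M [ 0.02  0.   -0.  ] w 0.271 q6 -1.01
togo mm [ 282.  -172.8    1.8]
top [array([ 0.3932, -0.1645,  0.006 ]), array([ 0.5795, -0.1488,  0.006 ])]
scene [array([ 0.3994, -0.1621,  0.006 ]), array([ 0.5863, -0.1479,  0.006 ])]
```

View pics/lift.png

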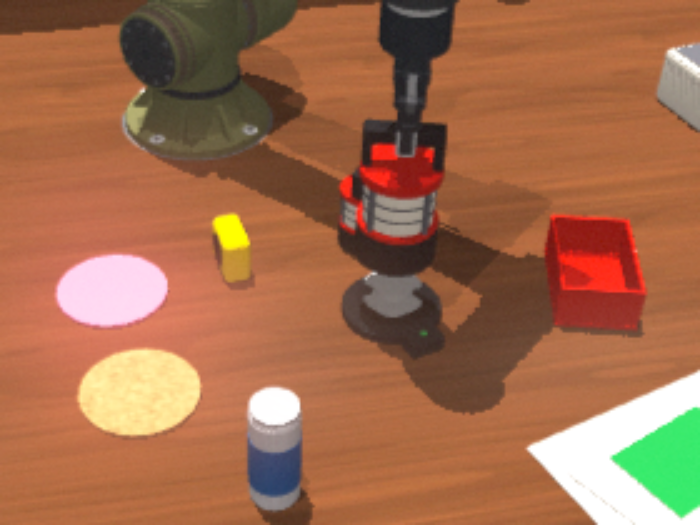

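The lamp (at 400,190) is upright in the grip, clear above the bare hub (395,290). Carrying it to the cork mat at (140,390).

Request:
{"name": "move_arm", "arguments": {
  "deltas": [
    [12,-7,0,0,0,0,0],
    [40,-25,0,0,0,0,0],
    [78,-48,0,0,0,0,0],
    [120,-74,0,0,0,0,0],
    [162,-99,0,0,0,0,0],
    [204,-125,0,0,0,0,0],
    [242,-148,0,0,0,0,0],
    [270,-165,0,0,0,0,0],
    [283,-173,0,0,0,0,0],
    [283,-173,0,0,0,0,0]
  ]
}}

```text
clock: 12.58
position: [0.5819, -0.1501, 0.2668]
tool_rot: [-0.596, 0.803, 0.0, -0.0]
wrist_force: [-0.1, 0.8, -4.5]
width: 0.271
```

Request:
{"name": "move_arm", "arguments": {
  "deltas": [
    [0,0,0,0,0,0,0],
    [0,0,8,0,0,0,0],
    [0,0,20,0,0,0,0],
    [0,0,35,0,0,0,0],
    [0,0,50,0,0,0,0],
    [0,0,62,0,0,0,0],
    [0,0,72,0,0,0,0],
    [0,0,78,0,0,0,0],
    [0,0,80,0,0,0,0],
    [0,0,80,0,0,0,0]
  ]
}}

```text
clock: 13.82
position: [0.5821, -0.149, 0.1876]
tool_rot: [-0.597, 0.802, -0.0, 0.0]
wrist_force: [0.1, -0.5, -4.1]
width: 0.27
```

Run:
```python
from h import *
togo(.583,-.148,.1785)
for n in("top","scene"):
    d=r.get_image(n); P=cloud(d,np.ones((420,560),bool)); q=P[np.hypot(P[:,0]-.58,P[:,1]+.148)<.1]
    rim=q[(q[:,2]>.12)&(q[:,2]<.15)]; print(n,cv2.minEnclosingCircle((rim[:,:2]*1000).astype(np.float32)))
    if n=="scene": cv2.imwrite("pics/low.png",cv2.resize(d["image"][140:300,150:310],(640,600)[::-1] if 0 else (600,600)))
```

```text
t 13.825 pos [ 0.5821 -0.149   0.1876] ybear 163.3 tilt 0.02 F [ 0.1 -0.5 -4.1] M [-0.   -0.03  0.02] w 0.27 q6 -0.37
togo mm [-1.2 -0.5  9.1]
top ((579.6651611328125, -150.46197509765625), 47.486915588378906)
scene ((586.8109130859375, -149.03770446777344), 47.55606460571289)
```

View pics/low.png

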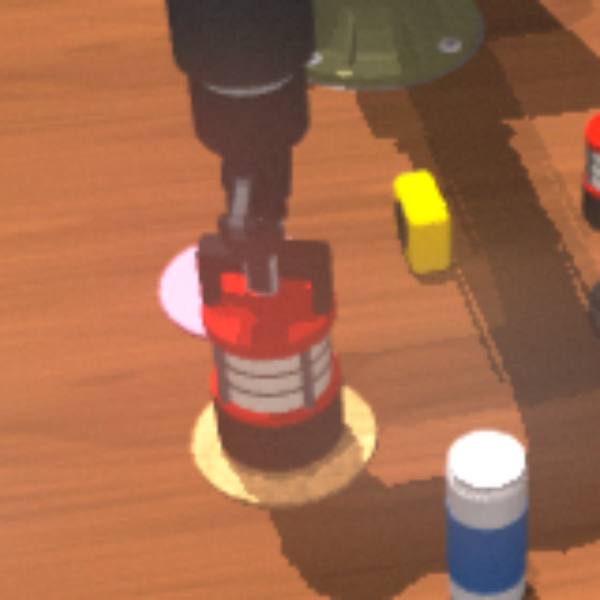

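The lamp hangs level just above the cork mat and is centred to within 2 mm of the mat by both cameras. Lowering slowly.

Request:
{"name": "move_arm", "arguments": {
  "deltas": [
    [0,0,2,0,0,0,0],
    [0,0,4,0,0,0,0],
    [0,0,5.5,0,0,0,0],
    [0,0,7,0,0,0,0],
    [0,0,8,0,0,0,0],
    [0,0,9,0,0,0,0],
    [0,0,9.5,0,0,0,0],
    [0,0,9.5,0,0,0,0]
  ]
}}

```text
clock: 14.92
position: [0.582, -0.1491, 0.1786]
tool_rot: [-0.597, 0.802, -0.0, 0.0]
wrist_force: [-2.9, 0.1, 0.9]
width: 0.269
```

The weight is now carried by the mat (wrist force went from -4.5 to about +0.9 N). Releasing and retreating straight up.

Request:
{"name": "move_arm", "arguments": {
  "deltas": [
    [0,0,0,0,0,0,30],
    [0,0,0,0,0,0,36],
    [0,0,0,0,0,0,50],
    [0,0,0,0,0,0,70],
    [0,0,0,0,0,0,80],
    [0,0,0,0,0,0,80]
  ]
}}

```text
clock: 15.68
position: [0.582, -0.149, 0.1778]
tool_rot: [-0.597, 0.802, 0.0, -0.0]
wrist_force: [-0.2, 0.3, -0.2]
width: 0.938
```

Request:
{"name": "move_arm", "arguments": {
  "deltas": [
    [0,0,-5,0,0,0,80],
    [0,0,-15,0,0,0,80],
    [0,0,-30,0,0,0,80],
    [0,0,-50,0,0,0,80],
    [0,0,-70,0,0,0,80],
    [0,0,-90,0,0,0,80],
    [0,0,-100,0,0,0,80],
    [0,0,-100,0,0,0,80]
  ]
}}

```text
clock: 16.68
position: [0.5823, -0.1489, 0.2788]
tool_rot: [-0.597, 0.802, -0.0, 0.001]
wrist_force: [0.4, -0.1, 0.4]
width: 0.938
```

Run:
```python
from h import *
togo(.583,-.148,.1785)
for n in("top","scene"):
    d=r.get_image(n); P=cloud(d,np.ones((420,560),bool)); q=P[np.hypot(P[:,0]-.58,P[:,1]+.148)<.1]
    rim=q[(q[:,2]>.12)&(q[:,2]<.14)]; print(n,cv2.minEnclosingCircle((rim[:,:2]*1000).astype(np.float32)))
    for o,z in (("spray_can",0),("hammer",0),("tape",0),("bin",0)): print(o,[ray_z(d,k["location"][0]*560,k["location"][1]*420,z).round(3) for k in r.mark_of(d,o)[:1]])
    if n=="scene": cv2.imwrite("pics/end.png",cv2.resize(d["image"][120:330,80:440],None,fx=2,fy=2))
```

```text
t 16.675 pos [ 0.5823 -0.1489  0.2788] ybear 163.3 tilt 0.09 F [ 0.4 -0.1  0.4] M [0.06 0.03 0.01] w 0.938 q6 -0.37
togo mm [ -1.   -0.3 100.3]
top ((578.9440307617188, -150.42507934570312), 47.984130859375)
spray_can []
hammer [array([ 0.452, -0.427,  0.   ])]
tape [array([ 0.369, -0.005,  0.   ])]
bin [array([0.498, 0.437, 0.   ])]
scene ((585.3259887695312, -148.68402099609375), 47.5556640625)
spray_can [array([ 0.747, -0.023,  0.   ])]
hammer [array([ 0.454, -0.436,  0.   ])]
tape [array([ 0.374, -0.016,  0.   ])]
bin [array([0.5  , 0.435, 0.   ])]
```

View pics/end.png

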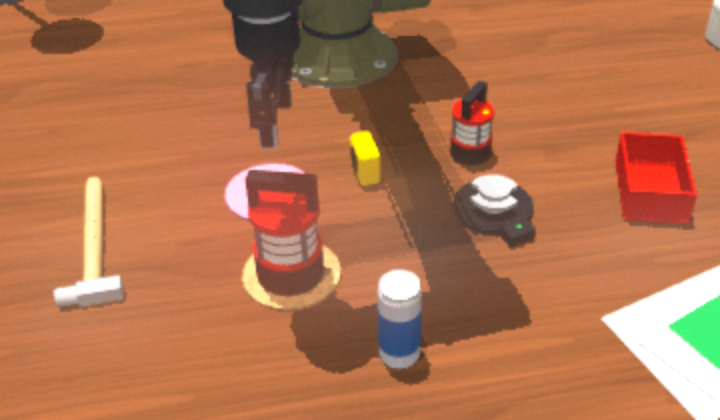

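The lamp stands upright on the cork mat (290,270), the gripper is clear above it, and the bystanders look unmoved. Handing in.

```bash
python3 -c "
from plant import r
print(r.sign_off())"
```

```text
the job is handed in; nothing more can be done
None
```

The lamp is off its stand and standing upright, released, on the cork mat, and the job was handed in at about 17 s of the 51 s. `sign_off` gave no verdict.

- **Unlocking:** I gripped the handle bar and turned the lamp anticlockwise, testing with light pulls. It was blocked at 0.50 and 0.62 rad and free at 0.74 and 0.86 rad, so I lifted it straight off at 0.80 rad.
- **Placing:** Both cameras put the lamp within about 2 mm of the mat's centre after release. It was lowered at about 1 to 2 mm per row, and at touchdown the wrist force rose from -4.5 N to +0.9 N.
- **Release:** The fingers are open about 100 mm above the grasp, with no wrist force to speak of.
- **Bystanders:** The spray can, tape and hammer read within about 12 mm of their first positions. The bin reads 9–13 mm off in y, which I put down to network scatter, since the arm never went near it. In the final top picture the network did not report the spray can, but it was in place in the scene picture.
- **Slip along the way:** One approach leg used the old tool axes and swung wide at a safe height. Nothing was touched.
- **Camera disagreement:** The two cameras differ by about 7 mm in x on absolute positions. I used the mean, and the lamp-to-mat offsets agree between them.

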